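# Load the sloping roller rack with two jars

## Task

Slide the yellow stop gate right across the low end of the sloping roller rack. Then set the flux jar (green lid) upright on the rollers in the upper half of the rack and let go, so that it rolls down to the gate by itself; after that do the same with the bead jar (cork lid), so that it comes to rest behind the flux jar. Leave the thread spool, the pliers and the binder clip where they are.

Things in the scene. Friction and masses are not known exactly. Their poses are not given: they have to be found in the camera images.
- deck: Sloping roller track of a small fixed rack. Origin: level with the roller tops, midway across, at the inner face of the closed stop gate (low end), 50 mm above the worktop. x points uphill along the track (rising 0.14 rad, 8 degrees), y across it to the left as seen looking uphill, z square to the rollers, up. Clear width between the side rails 66 mm; rails 6 mm thick, 8 mm above the roller tops.
- upper_mid (a point): Point midway across the track, level with the roller tops, in the middle of its upper half: 155 mm uphill of the track's origin (track x = 155 mm). The upper half is track x from 103 to 195 mm. 13 free-turning rollers 12 mm thick, 15 mm apart, axes at track x = 13 to 193 mm; a jar let go on them rolls down to the gate by itself in 1 to 3 s.
- gate (a joint): Slide of the yellow stop gate along the track's y axis, in m: 0 = right across the low end (end of its travel), 0.072 = fully drawn out to the track's +y side. Stiff slide (about 1.5 N of friction), it stays where it is left.
- gate_knob (a point): Centre of the black upright knob on the gate, a cylinder 16 mm across and 34 mm tall, its axis along the track's z axis (it reaches 17 mm above and below this point). It moves with the gate: in the track's frame it is at (-13.5, s, 34) mm, s being the gate's joint value in mm.
- flux_jar_mid (a point): Centre, half-way up, of the white jar with a green screw lid: 58 mm diameter, 50 mm tall, so 25 mm above its underside; 0.13 kg. It can be held by its sides from 5 to 35 mm above its underside. Stands upright; its z axis points up.
- bead_jar_mid (a point): Centre, half-way up, of the clear glass jar of coloured beads with a cork lid: 46 mm diameter, 64 mm tall, so 32 mm above its underside; 0.09 kg. It can be held by its sides from 5 to 55 mm above its underside. Stands upright; its z axis points up.
- spool_mid (a point): Centre of the upright red thread spool, 38 mm diameter, 45 mm tall. A bystander.
- pliers: Blue pliers lying flat, 131 x 58 x 10 mm, origin under the middle. A bystander.
- binder_clip: Black binder clip lying on the worktop, 30 x 56 x 15 mm, origin under the middle. A bystander.
Things that resemble listed ones, but are neither listed nor needed, are in the scene too. What is shaped like the part that bears bead_jar_mid but purple is not meant.

How it is judged:
By the outcome, as a careful person would: the job done as asked, in the order asked, and still so for the second after the job is handed in, with the robot touching nothing.
It also fails if it takes over 72 s, if anything falls off the work surface, if the arm or the gripper's body presses on something with over 40 N, if the wrist force passes 120 N, or if a joint passes its speed limit or range.

## Robot

A 7-joint arm with a two-finger parallel gripper is mounted at the origin on a cart in front of the work surface, level with it; the furniture and walls round the work are solid. World frame = base frame: x ahead of the robot, y to its left, z up, the work surface at z = 0. Lengths are in m, angles in rad, forces in N, time in s.
With the tool pointing down it reaches from about 0.425 to 0.825 m from the base axis. Payload 3.6 kg.
Tool frame: the origin (TCP) lies on the centre line of the jaws, within the pads' length; the fingertips stand ctrl.tcp_to_tips ahead of it and the grasp point (between the pads) is the TCP (ctrl.tcp_to_tips is the distance from the TCP to the fingertips, in m); z points along the fingers, y is the direction in which the jaws open and shut (so a half turn about z gives the same grasp; the last joint's range is limited). The gripper opens to 93 mm and grips with 3 to 60 N. Pads are 15 mm wide; open, the fingers measure 128 mm over their backs; the gripper's body (75 mm by 188 mm) begins 65 mm behind the grasp point.
Start: joints at [-1.163, 0.615, -0.013, 1.423, 0.008, 1.103, -0.04], TCP at [0.273, 0.59, 0.238] pointing down, gripper open.
Joint ranges: [-3.12, 3.12], [-0.3, 2.06], [-1.34, 1.32], [0.26, 2.42], [-1.36, 4.5], [0.01, 1.98], [-2.84, 2.84]. Speed limits (rad/s): [2.79, 2.79, 3.14, 3.14, 3.14, 3.14, 3.14].

## Interface

Orientations are given as a rotation vector (axis times angle).
In Python, from bench import ctrl gives the robot as it stands. The module is installed in compiled form; this text tells all that it offers.
- The arm moves only by the tool arm_command, never from a script. Its arguments are lists of equal length, an entry for each row: "hand": the opening in per cent of the stroke, from 0 (shut) to 100 (fully open); "linear": the shift along the world's x, y, z in m, a list of three; "twist": the turn, a rotation vector about the world's x, y, z in degrees, a list of three. In form: {"hand": [hand, ...], "linear": [[x, y, z], ...], "twist": [[rx, ry, rz], ...]}. A call has 1 to 5 rows; each row shifts and turns the pose as measured when the row begins; what a row does not reach is not made up. A row lasts 1/12 s, in which the tool goes at most 41.7 mm and 7.16 degrees, less where a joint would pass 70% of its speed; a pose out of reach is approached as far as the arm can. A call is refused whole if a number of a shift passes 0.0417 or a number of a turn 7.16, either way. A call with a gripper value outside its range is refused whole. The fingers move at their own pace and stop on an object; "newtons" is the grip in N (left out, the last holds). Time passes only in rows, so rows that do not move let the fingers close. It gives the time, the measured TCP pose, the force and the opening at its end, in the units of the state.
- ctrl.sense(): the state, without advancing time (a new reading comes with each control period).
- ctrl.snapshot(name): name is "scene" or "top" or "wrist"; returns a dict with "pixels" (400x640x3 uint8, blue, green, red), "range_z" (400x640 float32, m along the optical axis (not along the pixel's ray), 0 where there is no reading), "mtx" (3x3 intrinsics, pixels), "T" (4x4, takes a point from camera to world coordinates). Camera axes: x right, y down, z forward; pixel columns grow to the right and rows downward; lengths in m; the calibration is good to about 2 mm. A picture is of the moment at which its call begins.
- ctrl.finish_job(): hands the job in, once; it reports no verdict.
The state is a dict: "clock": time; "q": joint angles; "dq": joint speeds; "tau": joint torques, N m; "ee_pos": TCP position; "ee_rot": TCP orientation; "force": force on the tool from outside, world axes, zero at the start; "wrist_torque": the same for the moment, N m; "opening": opening from 0.0 (shut) to 1.0 (fully open).
Only numpy, scipy, OpenCV 4.12 (cv2) and the standard library are available. Lean on these libraries where they do the work, as an engineer would, in place of code of your own. Each camera call takes 0.05 s, during which the arm holds its last target. There are 200 camera calls.

## Working session

There is one attempt and no reset: what is moved stays moved. The work goes in short steps, Python scripts to look and compute and a tool call to move; the robot and the scene stay as the last step left them, time stands still between calls to the robot, and variables do not carry over. Pictures are saved under pics/ and viewed, about 8 in all and at most 12, crops included, and the job is handed in when it is done.

Besides the shell and the picture viewer there is one more tool, called after "Call:" as name(argument=value, ...) on one line, values as JSON. arm_command: Moves the arm, as the interface text tells. Its arguments: {"type":"object","properties":{"hand":{"type":"array","items":{"type":"number"}},"linear":{"type":"array","items":{"type":"array","items":{"type":"number"}}},"twist":{"type":"array","items":{"type":"array","items":{"type":"number"}}},"newtons":{"type":"number"}},"required":["hand","linear","twist"]}

```bash
mkdir -p pics
cat > h.py <<'E'
import numpy as np, cv2
from bench import ctrl
def snap(n):
    s=ctrl.snapshot(n); return s
def pts(s):
    K=s["mtx"];T=s["T"];z=s["range_z"]
    v,u=np.mgrid[:z.shape[0],:z.shape[1]]
    P=np.stack([(u-K[0,2])/K[0,0]*z,(v-K[1,2])/K[1,1]*z,z],-1)
    W=P@T[:3,:3].T+T[:3,3]; W[z==0]=np.nan
    return W
E
python3 - <<'E'
from h import *
for n in("scene","top"):
    s=snap(n);cv2.imwrite(f"pics/{n}0.png",s["pixels"]);np.savez(f"{n}0.npz",**s)
    print(n,s["T"].round(3).tolist(),s["mtx"].round(1).tolist())
st=ctrl.sense();print(st["ee_pos"],st["ee_rot"],st["opening"],ctrl.tcp_to_tips,st["clock"])
E
```

```text
scene [[0.499, -0.465, 0.731, -0.059], [-0.866, -0.268, 0.421, -0.403], [0.0, -0.844, -0.537, 0.563], [0.0, 0.0, 0.0, 1.0]] [[455.2, 0.0, 317.8], [0.0, 455.2, 199.0], [0.0, 0.0, 1.0]]
top [[-0.004, -0.989, 0.146, 0.473], [-1.0, -0.001, -0.028, -0.007], [0.028, -0.146, -0.989, 0.951], [0.0, 0.0, 0.0, 1.0]] [[414.9, 0.0, 325.7], [0.0, 414.9, 198.0], [0.0, 0.0, 1.0]]
[0.27294546 0.58918812 0.23663311] [-0.67584326 -3.06763824  0.00350283] 0.995850835685413 0.019 0.1
```

View pics/scene0.png

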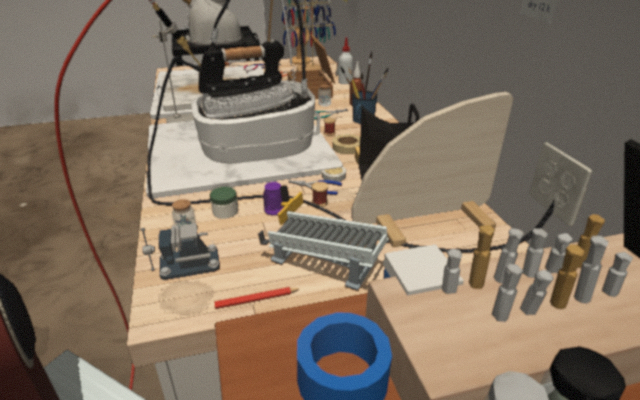

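View pics/top0.png

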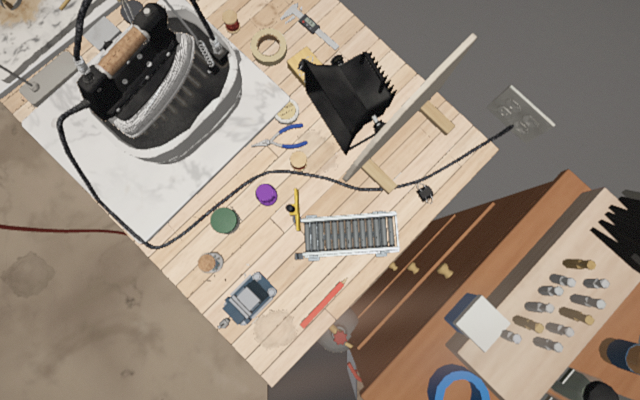

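The scene picture shows the rack at (330,240) and the yellow gate drawn out at (290,208). The green-lid jar is at (224,202) and the purple lookalike at (273,198). The cork lid is at (181,207), behind the grey vise. In the top picture these are: gate (296,210), green (224,220), cork (209,263), purple (266,195), red spool (299,158). I'll confirm with an enlarged crop and measure.

Run:
```python
from h import *
a=dict(np.load("scene0.npz"));b=dict(np.load("top0.npz"))
A=cv2.resize(a["pixels"][170:300,130:400],None,fx=2.9,fy=2.9,interpolation=2)
B=cv2.resize(b["pixels"][140:285,180:410],None,fx=3.4,fy=3.4,interpolation=2)[:, :783]
cv2.imwrite("pics/cropB.png",B);cv2.imwrite("pics/cropA.png",A)
W=pts(b)
def show(n,W,u,v,r=2):
    p=W[v-r:v+r+1,u-r:u+r+1].reshape(-1,3);print(n,np.nanmedian(p,0).round(4))
for n,u,v in(("green",224,220),("cork",207,263),("purple",266,195),("knob",290,208),("gate",297,200),("spool",299,158),("tableL",250,250),("vise",248,300)):show(n,W,u,v)
hsv=cv2.cvtColor(b["pixels"],cv2.COLOR_BGR2HSV)
def comp(m,box,n):
    u0,v0,u1,v1=box;k=np.zeros_like(m,bool);k[v0:v1,u0:u1]=1
    k&=m;v,u=np.nonzero(k);P=W[k];print(n,len(u),u.mean().round(1),v.mean().round(1),np.nanmedian(P,0).round(4),np.nanmin(P,0).round(3),np.nanmax(P,0).round(3))
h,s_,v_=cv2.split(hsv)
comp((h>40)&(h<90)&(s_>60),(200,195,245,245),"greenlid")
comp((h>18)&(h<35)&(s_>140),(285,180,310,240),"gate yellow")
# rack box: points z>0.03
k=np.zeros(h.shape,bool);k[195:275,285:410]=1
k&=(W[...,2]>.035)&(s_<60)
P=W[k];np.save("rack.npy",P)
r=cv2.minAreaRect(P[:,:2].astype(np.float32));print("rack",len(P),r,cv2.boxPoints(r).round(4).tolist())
A_=np.c_[P[:,:2],np.ones(len(P))];c=np.linalg.lstsq(A_,P[:,2],rcond=None)[0];print("slope",c,np.hypot(c[0],c[1]),np.degrees(np.arctan2(c[1],c[0])))
```

```text
green [0.5585 0.1876 0.0499]
cork [0.4667 0.2174 0.0625]
purple [0.611  0.0963 0.0637]
knob [0.5786 0.0425 0.0983]
gate [0.6022 0.03   0.0569]
spool [0.6977 0.0266 0.0448]
tableL [ 0.495   0.1378 -0.    ]
vise [0.3917 0.1281 0.0765]
greenlid 23 223.1 220.3 [0.5608 0.1931 0.0502] [0.532 0.162 0.042] [0.582 0.214 0.053]
gate yellow 141 296.2 209.9 [0.5774 0.0302 0.0633] [0.538 0.025 0.044] [0.625 0.043 0.086]
rack 3283 ((0.5351681709289551, -0.06705321371555328), (0.11202449351549149, 0.23531757295131683), 3.129607915878296) [[0.47279998660087585, 0.04740000143647194], [0.48570001125335693, -0.1876000016927719], [0.5975000262260437, -0.18150000274181366], [0.5846999883651733, 0.05350000038743019]]
slope [ 0.07874547 -0.10677724  0.01329024] 0.13267338639811332 -53.59218122927059
```

View pics/cropB.png

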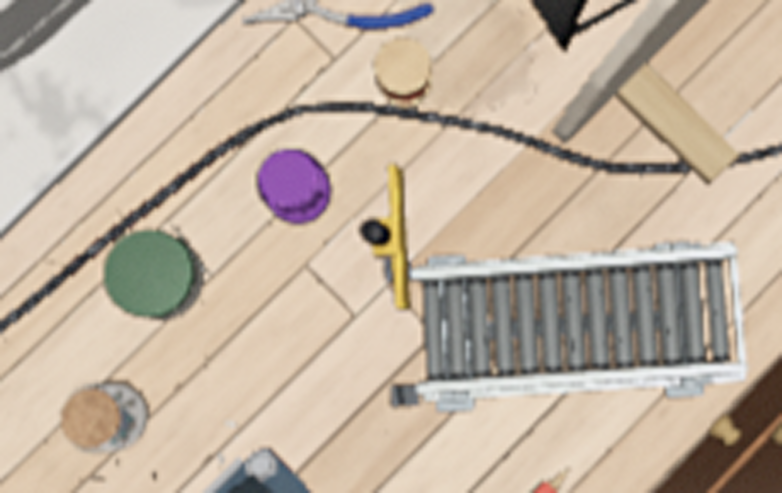

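View pics/cropA.png

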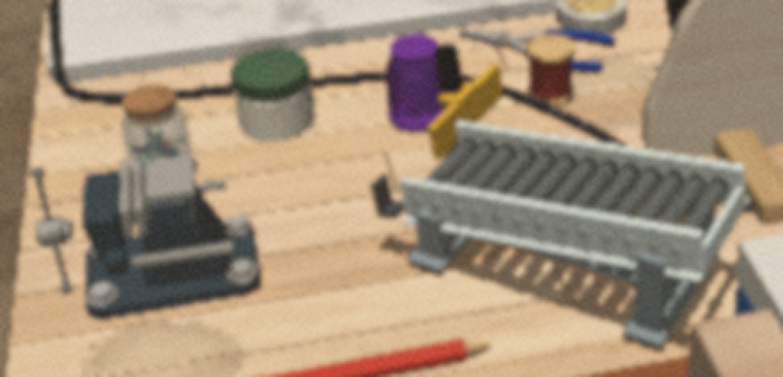

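The crops confirm it. The cork-lid glass jar at top (207,263) is the bead jar, and the purple one at (266,195) is the decoy. The gate is drawn out to the world +x side, and the track runs uphill towards −y. Next I'll fit the deck frame.

```bash
cat > deck.py <<'E'
from h import *
def rot(yaw):
    x=np.array([np.cos(.14)*np.cos(yaw),np.cos(.14)*np.sin(yaw),np.sin(.14)])
    y=np.array([-np.sin(yaw),np.cos(yaw),0]);return np.c_[x,y,np.cross(x,y)]
def ray(s,u,v,p0,n):
    K=s["mtx"];T=s["T"];d=np.stack([(u-K[0,2])/K[0,0],(v-K[1,2])/K[1,1],np.ones_like(u,float)],-1)@T[:3,:3].T
    return T[:3,3]+d*(((p0-T[:3,3])@n)/(d@n))[...,None]
E
python3 - <<'E'
from deck import *
b=dict(np.load("top0.npz"))
hsv=cv2.cvtColor(b["pixels"],cv2.COLOR_BGR2HSV);h,s,v=cv2.split(hsv)
W=pts(b)
# rails: bright unsaturated
k=np.zeros(h.shape,bool);k[200:270,299:402]=1
k&=(v>165)&(s<45)&(W[...,2]>.03)
vv,uu=np.nonzero(k)
yaw=-np.pi/2+0.05
p0=np.array([.535,.035,.05])
for it in range(4):
    R=rot(yaw);P=ray(b,uu.astype(float),vv.astype(float),p0+R[:,2]*.008,R[:,2])
    L=(P-p0)@R
    up=L[:,1]>0.02+np.median(L[:,1]);lo=L[:,1]<np.median(L[:,1])-.02
    mid=(L[:,0]>.02)&(L[:,0]<.18)
    m=[]
    ce=[]
    for sel in(L[:,1]>np.mean([L[:,1].min(),L[:,1].max()]),):
        for q in(sel&mid,~sel&mid&(np.abs(L[:,1]-L[:,1].min())<.025)):
            f=np.polyfit(L[q,0],L[q,1],1);m.append(f[0]);ce.append(np.polyval(f,.1))
    print("yaw",yaw,"slopes",m,"cent",ce,"xr",np.percentile(L[:,0],[0,2,98,100]))
    c=np.mean(ce);p0=p0+R[:,1]*(c); yaw+=np.mean(m)
    p0[2]=.05
R=rot(yaw)
g=np.arange(-.02,.23,.0005);G=np.meshgrid(g,np.linspace(-.02,.02,15))
X=p0+G[0][...,None]*R[:,0]+G[1][...,None]*R[:,1]
T=b["T"];C=(X-T[:3,3])@T[:3,:3];K=b["mtx"]
uv=np.stack([C[...,0]/C[...,2]*K[0,0]+K[0,2],C[...,1]/C[...,2]*K[1,1]+K[1,2]],-1).astype(np.float32)
gray=cv2.cvtColor(b["pixels"],cv2.COLOR_BGR2GRAY)
pr=cv2.remap(gray,uv[...,0],uv[...,1],1).mean(0)
# roller comb phase: correlate sat too
sa=cv2.remap(s,uv[...,0],uv[...,1],1).mean(0)
print("sat",[(round(x*1e3),int(a),int(q)) for x,a,q in zip(g[::6],sa[::6],pr[::6])])
w=(g>.03)&(g<.18);ph=np.angle(np.sum((sa[w]-sa[w].mean())*np.exp(-2j*np.pi*g[w]/.015)));print("gap phase mm",-ph/2/np.pi*15)
print("p0",p0,"yaw",yaw)
# depth check of roller plane
D=(W-p0)@R;q=(np.abs(D[...,1])<.02)&(D[...,0]>.02)&(D[...,0]<.18)&(np.abs(D[...,2])<.03);print("z med",np.nanpercentile(D[q][:,2],[10,50,90]))
for n,u_,v_ in(("knob",290,208),("gate",297,200)):
    w=W[v_-2:v_+3,u_-2:u_+3].reshape(-1,3);print(n,((np.nanmedian(w,0)-p0)@R).round(4))
yk=np.zeros(h.shape,bool);yk[180:240,285:310]=1;yk&=(h>18)&(h<35)&(s>140)
print("gate pts",np.nanpercentile(D[yk],[5,50,95],axis=0).round(4).tolist())
E
```

```text
yaw -1.5207963267948965 slopes [np.float64(0.004774136200947943), np.float64(0.008333447820479033)] cent [np.float64(0.022498561644602174), np.float64(-0.05303882004298049)] xr [0.01530376 0.02157681 0.21782693 0.21948293]
yaw -1.514242534784183 slopes [np.float64(-0.0016996158503584228), np.float64(0.0019475872878157222)] cent [np.float64(0.03712332180997936), np.float64(-0.03840695480258814)] xr [0.01506663 0.02131316 0.21780177 0.21925695]
yaw -1.5141185490654543 slopes [np.float64(-0.0018220814558491927), np.float64(0.001825507909818271)] cent [np.float64(0.037752944119625556), np.float64(-0.0377772613658123)] xr [0.01506222 0.02130824 0.21780355 0.21925266]
yaw -1.5141168358384698 slopes [np.float64(-0.001823773676937822), np.float64(0.0018238210250981343)] cent [np.float64(0.037764934248128254), np.float64(-0.03776527026246191)] xr [0.01506216 0.02130817 0.21780357 0.2192526 ]
sat [(-20, 41, 210), (-17, 41, 210), (-14, 41, 211), (-11, 41, 213), (-8, 41, 213), (-5, 41, 212), (-2, 42, 212), (1, 42, 210), (4, 51, 205), (7, 58, 198), (10, 60, 189), (13, 53, 191), (16, 52, 196), (19
[... 645 characters left out ...]
 (151, 21, 112), (154, 37, 103), (157, 6, 113), (160, 5, 144), (163, 6, 133), (166, 25, 112), (169, 33, 98), (172, 7, 113), (175, 4, 143), (178, 5, 134), (181, 10, 106), (184, 12, 92), (187, 6, 115), (190, 4, 146), (193, 8, 131), (196, 39, 155), (199, 47, 155), (202, 10, 116), (205, 6, 144), (208, 7, 130), (211, 45, 172), (214, 45, 187), (217, 8, 215), (220, 21, 208), (223, 52, 198), (226, 52, 199), (229, 52, 198)]
gap phase mm 3.330484756079784
p0 [0.51909586 0.03419984 0.05      ] yaw -1.5141168121643895
z med [-0.00629697 -0.00325925 -0.00084549]
knob [0.0019 0.0599 0.0486]
gate [0.0098 0.0828 0.0056]
gate pts [[0.0008, 0.0227, -0.0022], [0.0095, 0.0579, 0.0122], [0.0104, 0.1001, 0.0209]]
```

Run:
```python
from deck import *
from scipy.spatial.transform import Rotation as Ro
b=dict(np.load("top0.npz"));a=dict(np.load("scene0.npz"));W=pts(b)
def blob(s,box,cond,z,n):
    u0,v0,u1,v1=box;c=s["pixels"][v0:v1,u0:u1];hs=cv2.cvtColor(c,cv2.COLOR_BGR2HSV).astype(int)
    m=cond(hs[...,0],hs[...,1],hs[...,2]).astype(np.uint8)
    m=cv2.morphologyEx(m,cv2.MORPH_CLOSE,np.ones((3,3)))
    cs,_=cv2.findContours(m,0,1);k=max(cs,key=cv2.contourArea);(x,y),ax,_=cv2.fitEllipse(k)
    P=ray(s,np.array([x+u0]),np.array([y+v0]),np.array([0,0,z]),np.array([0,0,1.]))[0]
    print(n,(round(x+u0,1),round(y+v0,1)),np.round(ax,1),P.round(4))
gr=lambda h,s,v:(h>50)&(h<90)&(s>50)
ck=lambda h,s,v:(h<18)&(s>70)&(v>90)&(v<200)
pu=lambda h,s,v:(h>125)&(h<155)&(s>90)
blob(b,(205,200,245,242),lambda h,s,v:(h>45)&(h<95)&(s>30)&(v<140),.05,"flux top")
blob(a,(205,180,245,220),lambda h,s,v:(h>45)&(h<95)&(s>50),.047,"flux scene")
blob(b,(194,248,218,278),ck,.064,"bead top")
blob(a,(165,195,195,215),ck,.062,"bead scene")
c=b["pixels"][263,198:226];print(c.tolist())
kn=lambda h,s,v:(v<60)
blob(b,(284,200,297,216),kn,.095,"knob top")
for u,v in((200,235),(240,193),(355,170),(352,178),(345,184),(375,150),(205,228),(230,200)):print((u,v),W[v,u].round(3))
st=ctrl.sense();print(Ro.from_rotvec(st["ee_rot"]).as_matrix().round(3).tolist(),st["q"])
# yaw turn needed so tool y is along track y / cord
```

```text
flux top (223.6, 220.0) [24.4 25.5] [0.5584 0.1885 0.05  ]
flux scene (222.5, 194.9) [15.9 24. ] [0.5568 0.1872 0.047 ]
bead top (206.1, 262.4) [15.3 16.6] [0.468  0.2192 0.064 ]
bead scene (180.8, 204.7) [12.1 29.1] [0.468  0.2184 0.062 ]
[[133, 161, 190], [115, 148, 184], [120, 153, 188], [123, 158, 192], [129, 161, 194], [126, 159, 194], [122, 156, 191], [120, 153, 188], [121, 153, 187], [126, 158, 191], [120, 153, 186], [112, 144, 178], [116, 148, 182], [117, 149, 182], [118, 151, 184], [114, 148, 182], [107, 140, 176], [109, 120, 138], [109, 101, 97], [109, 106, 88], [102, 102, 85], [127, 129, 128], [165, 169, 173], [174, 178, 181], [145, 151, 154], [134, 150, 166], [167, 190, 210], [183, 205, 226]]
knob top (289.9, 208.0) [5.3 7.2] [0.579  0.0428 0.095 ]
(200, 235) [ 0.529  0.252 -0.001]
(240, 193) [0.626 0.164 0.001]
(355, 170) [ 0.664 -0.096  0.076]
(352, 178) [ 0.662 -0.096 -0.004]
(345, 184) [ 0.646 -0.079  0.009]
(375, 150) [ 0.707 -0.139  0.083]
(205, 228) [ 0.545  0.241 -0.001]
(230, 200) [ 0.609  0.186 -0.   ]
[[-0.907, 0.42, -0.001], [0.42, 0.907, -0.002], [-0.0, -0.002, -1.0]] [-1.1635087   0.61578178 -0.01258181  1.42470972  0.00816265  1.1034152
 -0.04037691]
```

Call:
arm_command(hand=[100,100,100,100,100], linear=[[0.0195,-0.035,-0.002],[0.0195,-0.035,-0.002],[0.0195,-0.035,-0.002],[0.0195,-0.035,-0.002],[0.0195,-0.035,-0.002]], twist=[[0,0,-4],[0,0,-4],[0,0,-4],[0,0,-4],[0,0,-4]])

```text
clock: 0.52
ee_pos: [0.3614, 0.4174, 0.2225]
ee_rot: [-1.183, -2.899, -0.002]
force: [0.5, -0.5, -0.4]
opening: 1.0
```

Call:
arm_command(hand=[100,100,100,100,100], linear=[[0.0195,-0.035,-0.002],[0.0195,-0.035,-0.002],[0.0195,-0.035,-0.002],[0.0195,-0.035,-0.002],[0.0195,-0.035,-0.002]], twist=[[0,0,-4],[0,0,-4],[0,0,-4],[0,0,-4],[0,0,-4]])

```text
clock: 0.93
ee_pos: [0.4596, 0.2337, 0.211]
ee_rot: [-1.689, -2.635, -0.001]
force: [1.2, 0.2, -0.1]
opening: 1.001
```

Call:
arm_command(hand=[60,60,60,60,60], linear=[[0.0195,-0.034,-0.003],[0.0195,-0.034,-0.003],[0.0195,-0.034,-0.003],[0.0195,-0.034,-0.003],[0.0195,-0.034,-0.003]], twist=[[0,0,-4.3],[0,0,-4.3],[0,0,-4.3],[0,0,-4.3],[0,0,-4.3]])

```text
clock: 1.35
ee_pos: [0.559, 0.0544, 0.1947]
ee_rot: [-2.17, -2.252, -0.002]
force: [0.3, -0.2, -0.5]
opening: 0.692
```

Call:
arm_command(hand=[60,60], linear=[[0.02,-0.02,0],[0,0,0]], twist=[[0,0,0],[0,0,0]])

```text
clock: 1.52
ee_pos: [0.5818, 0.0217, 0.1937]
ee_rot: [-2.194, -2.238, 0.005]
force: [0.5, 0.4, -0.1]
opening: 0.605
```

Run:
```python
from deck import *
from scipy.spatial.transform import Rotation as Ro
s=snap("wrist");cv2.imwrite("pics/w1.png",s["pixels"]);np.savez("w1.npz",**s)
st=ctrl.sense();print(st["ee_pos"],Ro.from_rotvec(st["ee_rot"]).as_matrix()[:,1].round(3),st["opening"])
print(s["T"].round(3).tolist(),s["mtx"][0,0])
```

```text
[0.57978033 0.02374123 0.19329769] [ 1.     0.021 -0.011] 0.6016123818659863
[[1.0, 0.021, -0.002, 0.582], [0.019, -0.966, -0.256, 0.093], [-0.007, 0.256, -0.967, 0.341], [0.0, 0.0, 0.0, 1.0]] 338.72812053591935
```

View pics/w1.png

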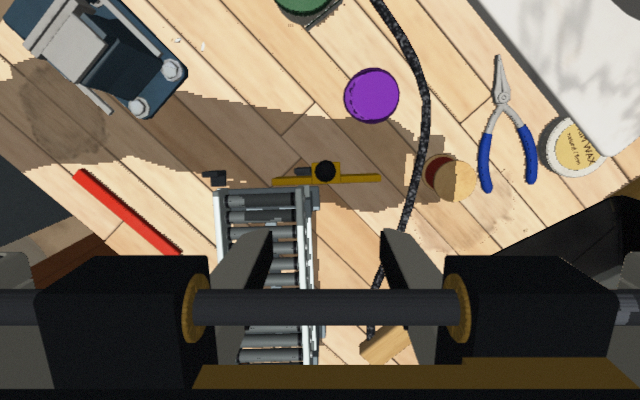

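The wrist view shows the knob at (325,172), the gate plate from 272 to 380, and the low end of the rack at (215–320,190).

Run:
```python
from deck import *
s=dict(np.load("w1.npz"));W=pts(s);print(s["mtx"])
g=cv2.cvtColor(s["pixels"],cv2.COLOR_BGR2GRAY)
m=(g[158:188,310:340]<45)&(W[158:188,310:340,2]>.09)
v,u=np.nonzero(m);print(len(u),u.mean()+310,v.mean()+158,np.nanmedian(W[158:188,310:340][m],0))
(x,y),r=cv2.minEnclosingCircle(np.c_[u,v].astype(np.float32));print(x+310,y+158,r)
print(ray(s,np.array([x+310]),np.array([y+158]),np.array([0,0,.099]),np.array([0,0,1.])))
for p in((218,195),(218,240),(315,195),(316,240),(315,300),(222,200),(260,205),(280,180),(372,178)):print(p,W[p[1],p[0]].round(4))
```

```text
[[338.72812054   0.         325.85761831]
 [  0.         338.72812054 194.2516409 ]
 [  0.           0.           1.        ]]
337 324.9050445103858 170.98813056379822 [0.58090553 0.04661312 0.09823748]
325.0 170.92105293273926 10.364812850952148
[[0.58094129 0.04670819 0.099     ]]
(218, 195) [0.4885 0.0158 0.0583]
(218, 240) [ 0.4873 -0.0243  0.0626]
(315, 195) [0.5707 0.0045 0.0098]
(316, 240) [ 0.572  -0.048   0.0008]
(315, 300) [0.5804 0.052  0.2753]
(222, 200) [0.4887 0.0086 0.0491]
(260, 205) [0.523  0.0051 0.0506]
(280, 180) [0.5431 0.0313 0.0632]
(372, 178) [0.62   0.0348 0.0641]
```

Call:
arm_command(hand=[60,60,60,60,60], linear=[[0,0.019,-0.02],[0,0,-0.03],[0,0,-0.03],[0,0,-0.02],[0,0,0]], twist=[[0,0,1.5],[0,0,0],[0,0,0],[0,0,0],[0,0,0]])

```text
clock: 1.98
ee_pos: [0.5775, 0.05, 0.0907]
ee_rot: [-2.15, -2.271, -0.001]
force: [-0.2, -0.7, -0.3]
opening: 0.598
```

Call:
arm_command(hand=[60,60,5,5,5], linear=[[0.002,-0.006,0],[0,0,0],[0,0,0],[0,0,0],[0,0,0]], twist=[[0,0,0],[0,0,0],[0,0,0],[0,0,0],[0,0,0]], newtons=12)

```text
clock: 2.4
ee_pos: [0.5798, 0.0476, 0.0942]
ee_rot: [-2.143, -2.277, -0.006]
force: [0.1, -0.1, -0.6]
opening: 0.435
```

Call:
arm_command(hand=[5,5,5], linear=[[0,0,0],[0,0,0],[0,0,0]], twist=[[0,0,0],[0,0,0],[0,0,0]])

```text
clock: 2.65
ee_pos: [0.5813, 0.0476, 0.0967]
ee_rot: [-2.146, -2.279, -0.012]
force: [-0.2, 0.0, 0.1]
opening: 0.22
```

Call:
arm_command(hand=[5,5,5], linear=[[0,-0.003,-0.004],[0,0,0],[0,0,0]], twist=[[0,0,0],[0,0,0],[0,0,0]])

```text
clock: 2.9
ee_pos: [0.5821, 0.0458, 0.0939]
ee_rot: [-2.145, -2.28, -0.018]
force: [0.2, 1.0, 0.5]
opening: 0.17
```

Call:
arm_command(hand=[5,5,5,5,5], linear=[[-0.012,-0.0007,0],[-0.012,-0.0007,0],[-0.012,-0.0007,0],[-0.012,-0.0007,0],[-0.008,-0.0004,0]], twist=[[0,0,0],[0,0,0],[0,0,0],[0,0,0],[0,0,0]], newtons=20)

```text
clock: 3.32
ee_pos: [0.5314, 0.0429, 0.094]
ee_rot: [-2.152, -2.287, -0.033]
force: [2.0, 0.7, -1.9]
opening: 0.166
```

Call:
arm_command(hand=[5,5,5], linear=[[-0.006,-0.0003,0],[-0.005,-0.0003,0],[-0.005,0,0]], twist=[[0,0,0],[0,0,0],[0,0,0]])

```text
clock: 3.57
ee_pos: [0.5187, 0.0421, 0.0941]
ee_rot: [2.148, 2.282, 0.043]
force: [13.4, 0.4, -15.6]
opening: 0.171
```

Call:
arm_command(hand=[50,50,50,60,60], linear=[[0.001,0,0],[0,0,0],[0,0,0],[0,0,0.02],[0,0,0.04]], twist=[[0,0,0],[0,0,0],[0,0,0],[0,0,0],[0,0,0]])

```text
clock: 3.98
ee_pos: [0.5131, 0.0412, 0.1484]
ee_rot: [-2.15, -2.283, -0.019]
force: [0.5, 1.0, 0.6]
opening: 0.477
```

Call:
arm_command(hand=[100,100,100,100,100], linear=[[0,0.02,0.03],[0.01,0.037,0.01],[0.01,0.037,0],[0.01,0.037,0],[0,0,0]], twist=[[0,0,0],[0,0,0],[0,0,0],[0,0,0],[0,0,0]])

```text
clock: 4.4
ee_pos: [0.5443, 0.1724, 0.1986]
ee_rot: [-2.167, -2.274, -0.029]
force: [0.7, 0.1, -0.1]
opening: 0.835
```

Run:
```python
from deck import *
from scipy.spatial.transform import Rotation as Ro
s=snap("wrist");cv2.imwrite("pics/w2.png",s["pixels"]);np.savez("w2.npz",**s)
b=snap("top");np.savez("top1.npz",**b)
c=cv2.resize(b["pixels"][150:290,180:410],None,fx=2.2,fy=2.2,interpolation=2)
im=np.zeros((400+c.shape[0]-120,640,3),np.uint8);im[:280]=s["pixels"][:280];im[280:280+c.shape[0],:c.shape[1]]=c
cv2.imwrite("pics/c2.png",im[:600])
st=ctrl.sense();print(st["ee_pos"],Ro.from_rotvec(st["ee_rot"]).as_matrix().round(3).tolist(),st["opening"])
```

```text
[0.54331732 0.16408785 0.19810037] [[-0.04, 0.999, 0.01], [0.999, 0.04, 0.007], [0.006, 0.01, -1.0]] 0.9204820840407016
```

View pics/c2.png

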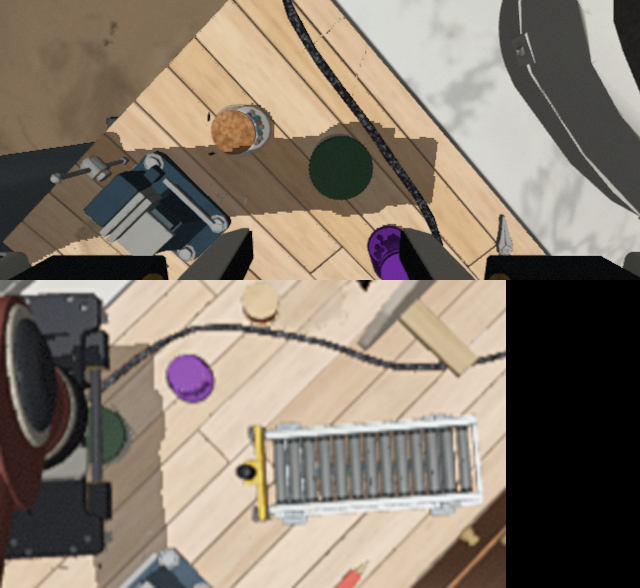

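The gate is right across, with the knob centred at (247,471) in the lower panel. In the wrist view the flux lid is at (340,167), and the bead jar is at (235,130) with beads visible.

Run:
```python
from deck import *
s=dict(np.load("w2.npz"));W=pts(s)
hs=cv2.cvtColor(s["pixels"],cv2.COLOR_BGR2HSV)
def top(u0,v0,u1,v1,zl,zh,n):
    w=W[v0:v1,u0:u1];m=((w[...,2]>zl)&(w[...,2]<zh)).astype(np.uint8)
    cs,_=cv2.findContours(m,0,1);k=max(cs,key=cv2.contourArea);(x,y),r=cv2.minEnclosingCircle(k);M=cv2.moments(k)
    x,y=M['m10']/M['m00'],M['m01']/M['m00']
    z=np.nanmedian(w[...,2][m>0]);print(n,(x+u0,y+v0,r),ray(s,np.array([x+u0]),np.array([y+v0]),np.array([0,0,z]),np.array([0,0,1.])))
top(295,125,390,210,.044,.056,"flux");top(195,95,280,165,.058,.07,"bead")
b=dict(np.load("top1.npz"));h,sa,v=cv2.split(cv2.cvtColor(b["pixels"],cv2.COLOR_BGR2HSV));Wb=pts(b)
m=(h>18)&(h<35)&(sa>140);m[:190]=0;m[265:]=0;m[:,:280]=0;m[:,:]&=(np.arange(640)<320)
P=Wb[m];print("gate",len(P),np.nanpercentile(P,[3,50,97],axis=0).round(4).tolist())
kk=np.zeros_like(m);kk[220:255,284:296]=1;kk&=(v<60)&(Wb[...,2]>.08);vv,uu=np.nonzero(kk);print("knob",uu.mean(),vv.mean(),np.nanmedian(Wb[kk],0))
for nm,Wx,S in(("top",Wb,b),):
    o=np.array([.5200,.0225,.05]);R=rot(-1.514);D=(Wx-o)@R
    q=(np.abs(D[...,1])<.03)&(D[...,0]>.02)&(D[...,0]<.18)&(np.abs(D[...,2])<.004);print("roller z",np.nanpercentile(D[q][:,2],[50,90]),q.sum())
    bright=(v>165)&(sa<45)&(np.abs(D[...,2]-.008)<.012)&(D[...,0]>.03)&(D[...,0]<.19)&(np.abs(D[...,1])<.06)
    d=D[bright];print("rails y",np.median(d[d[:,1]>0,1]),np.median(d[d[:,1]<0,1]),"z",np.median(d[:,2]))
```

```text
flux (340.0671184252985, 167.93471012154458, 32.353843688964844) [[0.55884759 0.19179923 0.04996365]]
bead (232.7757852407347, 131.94337572003042, 23.430849075317383) [[0.46826449 0.21997046 0.06365789]]
gate 140 [[0.4786, 0.0227, 0.0469], [0.5214, 0.0269, 0.0631], [0.5612, 0.0371, 0.082]]
knob 291.6 236.8 [0.5190832  0.03998837 0.09717052]
roller z [-0.00120864  0.00100398] 1397
rails y 0.03658043393492155 -0.03570896044348857 z 0.00731109941284138
```

Call:
arm_command(hand=[82,82,82,82], linear=[[0.008,0.013,-0.03],[0.008,0.013,-0.03],[0,0,-0.02],[0,0,0]], twist=[[0,0,0],[0,0,0],[0,0,0],[0,0,0]])

```text
clock: 4.83
ee_pos: [0.5594, 0.1828, 0.117]
ee_rot: [2.182, 2.251, 0.014]
force: [-0.6, 0.5, -0.3]
opening: 0.824
```

Call:
arm_command(hand=[82,82,82,82,82], linear=[[0,0.0065,-0.025],[0,0,-0.025],[0,0,-0.02],[0,0,-0.013],[0,0,0]], twist=[[0,0,0],[0,0,0],[0,0,0],[0,0,0],[0,0,0]])

```text
clock: 5.25
ee_pos: [0.5601, 0.1791, 0.0347]
ee_rot: [2.192, 2.235, 0.007]
force: [-0.6, -0.8, 1.0]
opening: 0.818
```

Call:
arm_command(hand=[82,82,82], linear=[[-0.001,0.011,-0.001],[0,0,0],[0,0,0]], twist=[[0,0,0],[0,0,0],[0,0,0]])

```text
clock: 5.5
ee_pos: [0.5604, 0.1874, 0.0367]
ee_rot: [2.197, 2.227, 0.008]
force: [-0.5, -0.6, 0.1]
opening: 0.824
```

Call:
arm_command(hand=[40,40,40,40,40], linear=[[-0.0015,0.002,-0.005],[0,0,0],[0,0,0],[0,0,0],[0,0,0]], twist=[[0,0,0.5],[0,0,0],[0,0,0],[0,0,0],[0,0,0]], newtons=20)

```text
clock: 5.92
ee_pos: [0.5602, 0.1908, 0.0349]
ee_rot: [2.183, 2.238, 0.016]
force: [-1.0, 0.4, -1.6]
opening: 0.596
```

Call:
arm_command(hand=[40,40], linear=[[0,0,0],[0,0,0]], twist=[[0,0,0],[0,0,0]])

```text
clock: 6.08
ee_pos: [0.5599, 0.1906, 0.0346]
ee_rot: [2.183, 2.238, 0.015]
force: [-0.6, 0.5, -1.7]
opening: 0.599
```

Call:
arm_command(hand=[40,40,40,40,40], linear=[[0,0,0.02],[0,0,0.03],[0,0,0.04],[-0.003,-0.02,0.04],[-0.004,-0.036,0.02]], twist=[[0,0,0],[0,0,0],[0,0,0],[0,0,0],[0,0,0]])

```text
clock: 6.5
ee_pos: [0.5467, 0.1429, 0.1797]
ee_rot: [2.175, 2.262, -0.003]
force: [1.6, -0.8, -1.6]
opening: 0.599
```

Call:
arm_command(hand=[40,40,40,40,40], linear=[[-0.004,-0.039,0],[-0.004,-0.039,0],[-0.004,-0.039,0],[-0.004,-0.039,0],[-0.004,-0.039,0]], twist=[[0,0,0],[0,0,0],[0,0,0],[0,0,0],[0,0,0]])

```text
clock: 6.92
ee_pos: [0.529, -0.0547, 0.1875]
ee_rot: [2.156, 2.269, 0.021]
force: [0.4, 0.1, -1.2]
opening: 0.598
```

Call:
arm_command(hand=[40,40,40,40], linear=[[0,-0.03,0],[0,-0.025,0],[0,-0.005,-0.015],[0,0,0]], twist=[[-3,0,0],[-3,0,0],[-2,0,0],[0,0,0]])

```text
clock: 7.25
ee_pos: [0.5242, -0.1341, 0.1743]
ee_rot: [2.107, 2.165, -0.148]
force: [-0.1, 1.1, -1.7]
opening: 0.599
```

```bash
cat > chk.py <<'E'
from deck import *
from scipy.spatial.transform import Rotation as Ro
st=ctrl.sense();M=Ro.from_rotvec(st["ee_rot"]).as_matrix();R=rot(-1.514)
print(st["ee_pos"],"deck",((st["ee_pos"]-[.5203,.0225,.05])@R).round(4))
# tool in deck frame: want z=(0,0,-1), y=(0,+-1,0)
D=R.T@M;print("tool y,z in deck",D[:,1].round(3),D[:,2].round(3),st["opening"],st["force"])
ideal=M@np.c_[[1,0,0],[0,1,0],[0,0,1]]
s=np.sign(D[1,1]);T=np.c_[np.cross(R[:,1]*s,-R[:,2]),R[:,1]*s,-R[:,2]]
print("world twist to square (deg)",np.degrees(Ro.from_matrix(T@M.T).as_rotvec()).round(2))
E
python3 chk.py
```

```text
[ 0.5242201  -0.13408032  0.17432321] deck [ 0.1724 -0.005   0.1013]
tool y,z in deck [0.03  1.    0.008] [ 0.013  0.007 -1.   ] 0.5987299013693483 [-0.06748228  1.11038361 -1.66144794]
world twist to square (deg) [0.67 0.7  1.65]
```

Call:
arm_command(hand=[40,40,40,40], linear=[[0.0042,0.015,-0.013],[0,0,-0.02],[0,0,-0.02],[0,0,0]], twist=[[0.7,0.7,1.6],[0,0,0],[0,0,0],[0,0,0]])

```text
clock: 7.58
ee_pos: [0.5306, -0.1134, 0.1196]
ee_rot: [2.082, 2.217, -0.135]
force: [-1.0, 1.4, -1.6]
opening: 0.602
```

```bash
python3 chk.py
```

```text
[ 0.53056077 -0.11336501  0.11964111] deck [0.1446 0.0025 0.05  ]
tool y,z in deck [-0.006  1.     0.003] [-0.008  0.003 -1.   ] 0.601952977462944 [-0.97554372  1.42999055 -1.58961043]
world twist to square (deg) [-0.47  0.09 -0.34]
```

Call:
arm_command(hand=[40,40,40], linear=[[-0.0023,-0.007,-0.005],[0,0,-0.006],[0,0,0]], twist=[[-0.4,0,0],[0,0,0],[0,0,0]])

```text
clock: 7.83
ee_pos: [0.5295, -0.117, 0.1079]
ee_rot: [2.073, 2.221, -0.139]
force: [0.5, -0.0, -1.8]
opening: 0.601
```

```bash
python3 chk.py
python3 - <<'E'
from h import *
b=snap("top");a=snap("scene")
c=cv2.resize(a["pixels"][150:300,200:420],None,fx=3.4,fy=3.4,interpolation=2);cv2.imwrite("pics/c3.png",c)
E
```

```text
[ 0.5295322  -0.11701394  0.10786416] deck [0.1465 0.0013 0.0378]
tool y,z in deck [-0.012  1.     0.003] [-0.004  0.003 -1.   ] 0.600681134483842 [ 0.54745321 -0.00571408 -1.76361679]
world twist to square (deg) [-0.26  0.07 -0.7 ]
```

View pics/c3.png

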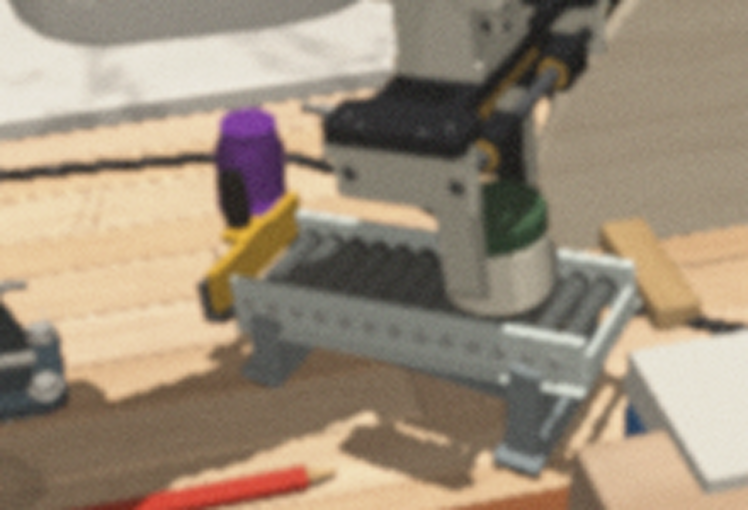

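The jar is between the rails in the upper half, just above the rollers (crop (510,270)). I'll lower it to contact.

Call:
arm_command(hand=[40,40,40], linear=[[-0.001,-0.002,-0.002],[0,0,-0.0015],[0,0,0]], twist=[[-0.3,0,-0.5],[0,0,0],[0,0,0]])

```text
clock: 8.18
ee_pos: [0.5301, -0.1203, 0.107]
ee_rot: [2.079, 2.204, -0.141]
force: [-0.4, 0.3, -0.8]
opening: 0.598
```

```bash
python3 chk.py
```

```text
[ 0.53012457 -0.12030243  0.1069702 ] deck [0.1497 0.0017 0.0364]
tool y,z in deck [-0.001  1.     0.007] [ 0.003  0.007 -1.   ] 0.5977740131783034 [-0.38405088  0.28999323 -0.75517822]
world twist to square (deg) [ 0.14  0.4  -0.09]
```

Call:
arm_command(hand=[40,40,40], linear=[[-0.0015,0,-0.0018],[0,0,-0.001],[0,0,0]], twist=[[0,0.3,0],[0,0,0],[0,0,0]])

```text
clock: 8.43
ee_pos: [0.5289, -0.1206, 0.1054]
ee_rot: [2.081, 2.205, -0.146]
force: [0.2, -0.6, -0.7]
opening: 0.598
```

```bash
python3 chk.py
```

```text
[ 0.52885897 -0.12055573  0.10541977] deck [0.1496 0.0004 0.0349]
tool y,z in deck [-0.001  1.     0.003] [ 0.003  0.003 -1.   ] 0.5983326926389592 [ 0.20179719 -0.64704997 -0.71519476]
world twist to square (deg) [ 0.14  0.16 -0.07]
```

Call:
arm_command(hand=[40,40], linear=[[0,0,-0.0015],[0,0,0]], twist=[[0,0,0],[0,0,0]])

```text
clock: 8.6
ee_pos: [0.5289, -0.1208, 0.1054]
ee_rot: [2.082, 2.205, -0.145]
force: [0.2, 0.5, -1.3]
opening: 0.597
```

Call:
arm_command(hand=[85,85,85,85,85], linear=[[0,0,0],[0,0,0],[0,0,0],[0,0,0],[0,0,0]], twist=[[0,0,0],[0,0,0],[0,0,0],[0,0,0],[0,0,0]])

```text
clock: 9.02
ee_pos: [0.5301, -0.1212, 0.1055]
ee_rot: [2.08, 2.203, -0.143]
force: [0.3, -0.1, 0.8]
opening: 0.839
```

Call:
arm_command(hand=[85,85,85,85,85], linear=[[0,0,0],[0,0,0],[0,0,0],[0,0,0],[0,0,0]], twist=[[0,0,0],[0,0,0],[0,0,0],[0,0,0],[0,0,0]])

```text
clock: 9.43
ee_pos: [0.5302, -0.1212, 0.1052]
ee_rot: [2.08, 2.203, -0.143]
force: [0.2, -0.5, -0.6]
opening: 0.849
```

```bash
python3 chk.py;python3 - <<'E'
from h import *
a=snap("scene")
c=cv2.resize(a["pixels"][150:300,200:420],None,fx=3,fy=3,interpolation=2);cv2.imwrite("pics/c4.png",c)
E
```

```text
[ 0.53020466 -0.12124203  0.1051871 ] deck [0.1504 0.0017 0.0345]
tool y,z in deck [-0.     1.     0.006] [ 0.004  0.006 -1.   ] 0.8494075678470633 [ 0.17207208 -0.47822654 -0.56374158]
world twist to square (deg) [ 0.19  0.36 -0.07]
```

View pics/c4.png

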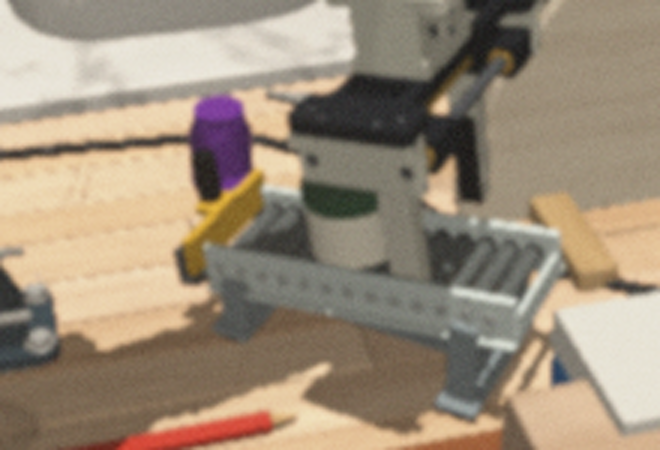

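The flux jar left the fingers and is rolling down (crop (345,225)). I'll retreat upward towards the bead jar while it settles.

Call:
arm_command(hand=[85,85,85,85,85], linear=[[0,0,0.03],[0,0,0.04],[0,0,0.04],[-0.005,0.03,0.01],[-0.006,0.04,0]], twist=[[0,0,0],[0,0,0],[2,0,0],[3,0,-3],[3,0,-4]])

```text
clock: 9.9
ee_pos: [0.517, -0.0554, 0.2285]
ee_rot: [2.301, 2.133, 0.0]
force: [-0.1, 0.4, -0.5]
opening: 0.848
```

Call:
arm_command(hand=[85,85,85,85,85], linear=[[-0.0075,0.04,0],[-0.0075,0.04,0],[-0.0075,0.04,0],[-0.0075,0.04,0],[-0.0075,0.04,0]], twist=[[0,0,-5],[0,0,-5],[0,0,-5],[0,0,-5],[0,0,-5]])

```text
clock: 10.32
ee_pos: [0.4796, 0.1441, 0.2332]
ee_rot: [2.734, 1.526, 0.013]
force: [0.2, 0.4, -0.4]
opening: 0.85
```

Call:
arm_command(hand=[80,80], linear=[[-0.007,0.03,0],[0,0,0]], twist=[[0,0,0],[0,0,0]])

```text
clock: 10.48
ee_pos: [0.469, 0.1865, 0.2326]
ee_rot: [2.729, 1.546, 0.014]
force: [-0.0, 0.5, -0.6]
opening: 0.809
```

```bash
python3 chk.py;python3 - <<'E'
from deck import *
import math
s=snap("wrist");W=pts(s);cv2.imwrite("pics/w5.png",s["pixels"])
m=((W[...,2]>.056)&(W[...,2]<.07)&(np.hypot(W[...,0]-.468,W[...,1]-.219)<.03))
print("bead",m.sum(),np.median(W[m],0))
b=snap("top");np.savez("top2.npz",**b)
Wt=pts(b);D=(Wt-[.5203,.0225,.05])@rot(-1.514)
q=(np.abs(D[...,1])<.045)&(D[...,0]>-.005)&(D[...,0]<.2)&(D[...,2]>.045)&(D[...,2]<.06)
print("flux in deck",q.sum(),np.median(D[q],0))
st=ctrl.sense()["ee_pos"]
m=(W[...,2]>.02)&(np.hypot(W[...,0]-.468,W[...,1]-.219)<.10)&(np.hypot(W[...,0]-.468,W[...,1]-.219)>.032)&(W[...,2]<.12)
P=W[m]-[.468,.219,0];r=np.hypot(P[:,0],P[:,1]);print("nearest obst",P[np.argsort(r)[:200:40]].round(3).tolist())
E
```

```text
[0.4689751  0.18646258 0.23255603] deck [-0.1395 -0.0419  0.204 ]
tool y,z in deck [ 0.558  0.827 -0.07 ] [-0.139  0.01  -0.99 ] 0.8094068429712754 [-0.01647901  0.50385001 -0.59473249]
world twist to square (deg) [-8.08  2.52 34.1 ]
bead 1240 [0.4684534  0.22054939 0.0636355 ]
flux in deck 613 [ 0.02729753 -0.00045485  0.04975233]
nearest obst [[-0.056, -0.055, 0.043], [-0.062, -0.05, 0.043], [-0.052, -0.062, 0.043], [-0.071, -0.04, 0.045], [-0.062, -0.055, 0.043]]
```

View pics/w5.png

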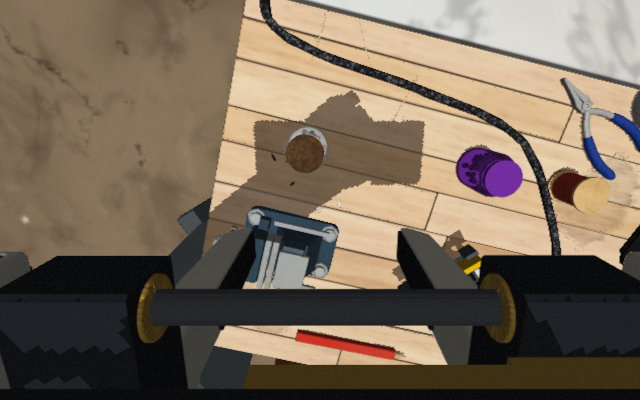

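The wrist view shows the bead jar at (305,150) with the vise clear of it. The flux jar is at track x≈27 mm, against the gate. Descending on the bead jar.

Call:
arm_command(hand=[75,75,75,75,75], linear=[[-0.001,0.02,-0.02],[0,0.012,-0.035],[0,0,-0.035],[0,0,-0.02],[0,0,0]], twist=[[0,0,0],[0,0,0],[0,0,0],[0,0,0],[0,0,0]])

```text
clock: 11.0
ee_pos: [0.4759, 0.2029, 0.1233]
ee_rot: [2.736, 1.51, 0.03]
force: [0.2, 0.3, 0.4]
opening: 0.754
```

Call:
arm_command(hand=[75,75,75,75], linear=[[-0.0095,0.02,0],[0,0.002,-0.02],[0,0,-0.015],[0,0,0]], twist=[[0,0,0],[0,0,0],[0,0,0],[0,0,0]])

```text
clock: 11.33
ee_pos: [0.4715, 0.2169, 0.0907]
ee_rot: [2.742, 1.487, 0.035]
force: [-0.6, 0.3, 0.7]
opening: 0.749
```

Call:
arm_command(hand=[75,75,75,75,75], linear=[[-0.0045,0.005,-0.01],[-0.001,0.002,-0.02],[-0.001,0.001,-0.015],[0,0,-0.009],[0,0,0]], twist=[[0,0,0.5],[0,0,0],[0,0,0],[0,0,0],[0,0,0]])

```text
clock: 11.75
ee_pos: [0.4739, 0.2183, 0.0433]
ee_rot: [2.74, 1.479, 0.056]
force: [-0.7, -0.8, -0.6]
opening: 0.754
```

Run:
```python
from deck import *
from scipy.spatial.transform import Rotation as Ro
st=ctrl.sense();z=Ro.from_rotvec(st["ee_rot"]).as_matrix()[:,2];print(st["ee_pos"],z,"twist",np.degrees(np.cross(z,[0,0,-1])))
```

```text
[0.47390349 0.2182832  0.0433126 ] [ 0.04510427 -0.00737421 -0.99895507] twist [0.42251085 2.5842842  0.        ]
```

Call:
arm_command(hand=[75,75,75], linear=[[-0.006,0.002,-0.005],[0,0,0],[0,0,0]], twist=[[0.4,2.6,0],[0,0,0],[0,0,0]])

```text
clock: 12.0
ee_pos: [0.4713, 0.218, 0.0417]
ee_rot: [2.766, 1.485, 0.006]
force: [-0.6, 0.1, -0.3]
opening: 0.751
```

Run:
```python
from deck import *
from scipy.spatial.transform import Rotation as Ro
st=ctrl.sense();z=Ro.from_rotvec(st["ee_rot"]).as_matrix()[:,2];print(st["ee_pos"],z,"twist",np.degrees(np.cross(z,[0,0,-1])))
```

```text
[0.47125837 0.21800697 0.04172981] [ 4.31394732e-03  2.60068259e-04 -9.99990661e-01] twist [-0.01490081  0.24717097  0.        ]
```

Close enough vertically; nudge and grip.

Call:
arm_command(hand=[75,30,30,30,30], linear=[[-0.003,0.0015,-0.003],[0,0,0],[0,0,0],[0,0,0],[0,0,0]], twist=[[0,0,0],[0,0,0],[0,0,0],[0,0,0],[0,0,0]], newtons=15)

```text
clock: 12.42
ee_pos: [0.4698, 0.2194, 0.0416]
ee_rot: [2.765, 1.483, 0.016]
force: [-0.6, 1.2, -0.5]
opening: 0.514
```

Call:
arm_command(hand=[30,30,30], linear=[[0,0,0],[0,0,0],[0,0,0]], twist=[[0,0,0],[0,0,0],[0,0,0]])

```text
clock: 12.67
ee_pos: [0.4696, 0.2196, 0.0417]
ee_rot: [2.765, 1.484, 0.016]
force: [-0.2, -0.1, 1.0]
opening: 0.491
```

Call:
arm_command(hand=[30,30,30,30,30], linear=[[0,0,0.02],[0,0,0.03],[0,0,0.04],[0,0,0.04],[0.005,-0.025,0.025]], twist=[[0,0,0],[0,0,0],[0,0,0],[0,0,0],[0,0,3]])

```text
clock: 13.08
ee_pos: [0.4669, 0.1977, 0.1944]
ee_rot: [2.72, 1.571, -0.015]
force: [0.9, 1.0, -0.8]
opening: 0.493
```

Call:
arm_command(hand=[30,30,30,30,30], linear=[[0.007,-0.038,0],[0.007,-0.038,0],[0.007,-0.038,0],[0.007,-0.038,0],[0.007,-0.038,0]], twist=[[0,0,5],[0,0,5],[0,0,5],[0,0,5],[0,0,5]])

```text
clock: 13.5
ee_pos: [0.5051, 0.0095, 0.2016]
ee_rot: [2.271, 2.167, 0.013]
force: [0.3, -0.2, -0.5]
opening: 0.492
```

Call:
arm_command(hand=[30,30,30,30,30], linear=[[0.007,-0.038,0],[0.007,-0.038,0],[0.005,-0.025,0],[0,0,0],[0,0,0]], twist=[[-2,0,3],[-3,0,3],[-3,0,3],[0,0,0],[0,0,0]])

```text
clock: 13.92
ee_pos: [0.5219, -0.1097, 0.202]
ee_rot: [2.032, 2.247, -0.15]
force: [0.1, 1.1, -1.6]
opening: 0.491
```

```bash
python3 chk.py
```

```text
[ 0.52188488 -0.10972507  0.2020196 ] deck [ 0.152  -0.0059  0.1321]
tool y,z in deck [-0.043  0.999  0.006] [ 0.006  0.006 -1.   ] 0.49075452901626193 [ 0.06232975  1.12159654 -1.58590912]
world twist to square (deg) [ 0.38  0.01 -2.49]
```

Call:
arm_command(hand=[30,30,30,30,30], linear=[[0.0055,-0.012,-0.016],[0,0,-0.025],[0,0,-0.02],[0,0,-0.014],[0,0,0]], twist=[[0,0,-2.5],[0,0,0],[0,0,0],[0,0,0],[0,0,0]])

```text
clock: 14.33
ee_pos: [0.5279, -0.1141, 0.1245]
ee_rot: [2.085, 2.207, -0.14]
force: [0.7, 0.2, -0.5]
opening: 0.495
```

```bash
python3 chk.py
```

```text
[ 0.52792077 -0.11405289  0.1245049 ] deck [ 1.458e-01 -1.000e-04  5.470e-02]
tool y,z in deck [0.    1.    0.003] [-0.003  0.003 -1.   ] 0.4949333526219577 [ 0.6649137   0.15162388 -0.54698169]
world twist to square (deg) [-0.16  0.15 -0.02]
```

Call:
arm_command(hand=[30,30,30,30], linear=[[0,-0.006,-0.004],[0,0,-0.005],[0,0,-0.0025],[0,0,0]], twist=[[-0.2,0,0],[0,0,0],[0,0,0],[0,0,0]])

```text
clock: 14.67
ee_pos: [0.5287, -0.1166, 0.1131]
ee_rot: [2.08, 2.21, -0.14]
force: [-0.4, 0.0, -0.4]
opening: 0.493
```

```bash
python3 chk.py
```

```text
[ 0.52872444 -0.11663787  0.11310774] deck [0.1468 0.0005 0.043 ]
tool y,z in deck [-0.004  1.     0.004] [-0.002  0.004 -1.   ] 0.4927247839164443 [-0.39342382  0.02192589 -0.40903821]
world twist to square (deg) [-0.12  0.2  -0.23]
```

Call:
arm_command(hand=[30,30,30], linear=[[0,0,-0.0015],[0,0,0],[0,0,0]], twist=[[0,0,0],[0,0,0],[0,0,0]])

```text
clock: 14.92
ee_pos: [0.5299, -0.1164, 0.113]
ee_rot: [2.079, 2.209, -0.136]
force: [0.1, -0.8, -1.3]
opening: 0.492
```

```bash
python3 chk.py
```

```text
[ 0.52985891 -0.11638969  0.1129669 ] deck [0.1466 0.0017 0.0429]
tool y,z in deck [-0.003  1.     0.008] [-0.002  0.008 -1.   ] 0.4915345136766258 [ 0.08093985 -0.77200868 -1.34083345]
world twist to square (deg) [-0.13  0.39 -0.25]
```

Call:
arm_command(hand=[30,30,30], linear=[[-0.0015,0,-0.0025],[0,0,0],[0,0,0]], twist=[[0,0.3,0],[0,0,0],[0,0,0]])

```text
clock: 15.17
ee_pos: [0.5297, -0.1167, 0.112]
ee_rot: [2.079, 2.21, -0.138]
force: [0.3, 0.8, -0.7]
opening: 0.49
```

```bash
python3 chk.py
```

```text
[ 0.52965046 -0.11667707  0.11203672] deck [0.1468 0.0014 0.042 ]
tool y,z in deck [-0.003  1.     0.006] [-0.002  0.006 -1.   ] 0.4897215663878343 [ 0.29065511  0.75946574 -0.74827991]
world twist to square (deg) [-0.11  0.3  -0.24]
```

Within a millimetre of the rollers; lower slightly and release.

Call:
arm_command(hand=[30,30], linear=[[-0.001,0,-0.0015],[0,0,0]], twist=[[0,0,0],[0,0,0]])

```text
clock: 15.33
ee_pos: [0.5297, -0.1169, 0.1117]
ee_rot: [2.078, 2.208, -0.135]
force: [0.2, -0.3, -0.4]
opening: 0.491
```

Call:
arm_command(hand=[80,80,80,80,80], linear=[[0,0,0],[0,0,0],[0,0,0],[0,0,0],[0,0,0]], twist=[[0,0,0],[0,0,0],[0,0,0],[0,0,0],[0,0,0]])

```text
clock: 15.75
ee_pos: [0.5294, -0.1172, 0.1114]
ee_rot: [2.078, 2.207, -0.136]
force: [-0.4, 0.1, -1.0]
opening: 0.783
```

Call:
arm_command(hand=[80,80,80,80,80], linear=[[0,0,0],[0,0,0],[0,0,0],[0,0,0],[0,0,0]], twist=[[0,0,0],[0,0,0],[0,0,0],[0,0,0],[0,0,0]])

```text
clock: 16.17
ee_pos: [0.5292, -0.1172, 0.111]
ee_rot: [2.079, 2.208, -0.137]
force: [-1.0, 0.2, -0.5]
opening: 0.802
```

Call:
arm_command(hand=[80,80,80,80,80], linear=[[0,0,0],[0,0,0],[0,0,0],[0,0,0],[0,0,0]], twist=[[0,0,0],[0,0,0],[0,0,0],[0,0,0],[0,0,0]])

```text
clock: 16.58
ee_pos: [0.5292, -0.1172, 0.111]
ee_rot: [2.079, 2.208, -0.137]
force: [0.0, 0.2, -0.1]
opening: 0.802
```

```bash
python3 chk.py;python3 - <<'E'
from h import *
a=snap("scene")
c=cv2.resize(a["pixels"][150:300,200:420],None,fx=3,fy=3,interpolation=2);cv2.imwrite("pics/c6.png",c)
E
```

```text
[ 0.52924504 -0.11717987  0.11103798] deck [0.1471 0.001  0.0409]
tool y,z in deck [-0.003  1.     0.008] [-0.001  0.008 -1.   ] 0.8023579987825491 [ 0.04325528  0.18141291 -0.09651658]
world twist to square (deg) [-0.08  0.41 -0.23]
```

View pics/c6.png

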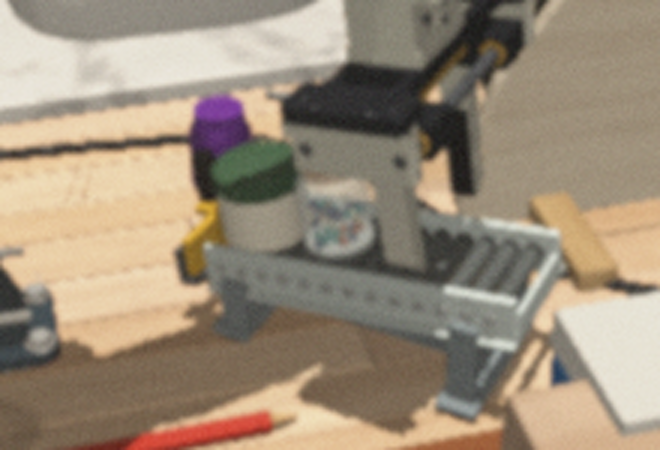

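The bead jar rolled down and stands behind the flux jar at (340,215). I'll retreat straight up, then back.

Call:
arm_command(hand=[80,80,80,80,80], linear=[[0,0,0.02],[0,0,0.035],[0,0,0.04],[0,0,0.03],[0,0,0.01]], twist=[[0,0,0],[0,0,0],[0,0,0],[2,0,0],[3,0,0]])

```text
clock: 17.05
ee_pos: [0.5253, -0.1127, 0.2467]
ee_rot: [2.121, 2.271, -0.05]
force: [0.6, -0.5, -0.3]
opening: 0.803
```

Call:
arm_command(hand=[80,80,80,80,80], linear=[[-0.01,0.04,0],[-0.01,0.04,0],[-0.01,0.04,0],[-0.01,0.04,0],[-0.01,0.04,0]], twist=[[0,0,0],[0,0,0],[0,0,0],[0,0,0],[0,0,0]])

```text
clock: 17.47
ee_pos: [0.4767, 0.0701, 0.2545]
ee_rot: [2.156, 2.21, -0.04]
force: [0.4, -0.1, -0.7]
opening: 0.801
```

Call:
arm_command(hand=[80,80,80,80,80], linear=[[0,0.04,0],[0,0.04,0],[0,0.04,0],[0,0,0],[0,0,0]], twist=[[0,0,0],[0,0,0],[0,0,0],[0,0,0],[0,0,0]])

```text
clock: 17.88
ee_pos: [0.4709, 0.2069, 0.2548]
ee_rot: [2.141, 2.233, -0.034]
force: [0.2, -0.1, -0.1]
opening: 0.8
```

Run:
```python
from deck import *
b=snap("top");a=snap("scene")
c=cv2.resize(b["pixels"][100:290,180:410],None,fx=1.7,fy=1.7,interpolation=2);d=cv2.resize(a["pixels"][150:300,200:420],None,fx=1.8,fy=1.8,interpolation=2)
im=np.zeros((max(c.shape[0],d.shape[0]),c.shape[1]+d.shape[1],3),np.uint8);im[:c.shape[0],:c.shape[1]]=c;im[:d.shape[0],c.shape[1]:]=d;cv2.imwrite("pics/c7.png",im)
D=(pts(b)-[.5203,.0225,.05])@rot(-1.514)
for n,l,h_ in(("flux",.045,.056),("bead",.058,.07)):
    q=(np.abs(D[...,1])<.045)&(D[...,0]>-.003)&(D[...,0]<.2)&(D[...,2]>l)&(D[...,2]<h_);print(n,q.sum(),np.median(D[q],0).round(4))
print(b["range_z"].shape, ctrl.sense()["ee_pos"],ctrl.sense()["clock"])
```

```text
flux 715 [ 0.0311 -0.0007  0.0496]
bead 263 [0.078  0.0009 0.0634]
(400, 640) [0.47083773 0.20629323 0.25473394] 17.9833
```

View pics/c7.png

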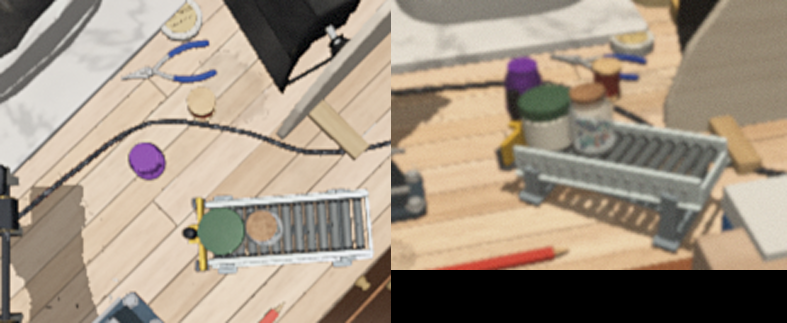

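Both jars are upright behind the closed gate: flux at (222,231), bead at (264,228). The spool and pliers are in place and the arm is clear, so I'm handing in.

```bash
python3 -c "
from bench import ctrl
print(ctrl.finish_job())"
```

```text
the job is handed in; nothing more can be done
None
```

The job is done and handed in at about 18 s on the robot's clock. I slid the gate to its end stop, then set the flux jar on the upper rollers at track x of about 150 mm. It rolled down to the gate by itself. After that I did the same with the bead jar from about 147 mm, and it came to rest behind the flux jar.

**Last checks:** The flux jar was at track x of about 31 mm against an expected 29, and the bead jar at about 78 mm against an expected 81. That is within measuring error for jars touching the gate and each other. Both stood upright and centred, and the arm was clear of everything.

**Bystanders:** The spool, pliers and purple lookalike looked unmoved in the last pictures. I did not check the binder clip separately; the arm never went near it.

**Disagreements:** The wrist camera put things about 3–4 mm further in y than the top camera. I used values in between, and nothing failed because of it.

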